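# Ring up the wax patterns for investing

### The arm

A 6-joint arm with a two-finger parallel gripper is mounted at the origin on the work surface. World frame = base frame: x ahead of the robot, y to its left, z up, the work surface at z = 0. Lengths are in m, angles in rad, forces in N, time in s.
With the tool pointing down it reaches from about 0.25 to 0.775 m from the base axis. Payload 4 kg.
Tool frame: the origin (TCP) lies at the very end of the fingers, on their centre line; the grasp point (between the pads) lies 19 mm behind it; z points along the fingers, y is the line along which they close (so a half turn about z gives the same grasp; the last joint's range is limited). The gripper opens to 94 mm and grips with 3 to 60 N. Pads are 16 mm wide; open, the fingers measure 119 mm over their backs; the gripper's body (75 mm by 177 mm) begins 78 mm behind the grasp point.
Start: joints at [1.101, 0.087, 1.371, -0, 1.684, -0.103], TCP at [0.197, 0.513, 0.206] pointing down, gripper open.
Joint ranges: [-3.1, 3.1], [-0.76, 2.03], [0.27, 2.55], [-1.08, 4.22], [0.17, 2.65], [-2.57, 2.57]. Speed limits (rad/s): [2.79, 2.79, 3.14, 3.14, 3.14, 3.14].

### API

Orientations are given as [roll, pitch, yaw] about the fixed x, y, z axes, in that order (R = Rz(yaw) Ry(pitch) Rx(roll)).
In Python, from bench import robot, snapshot, finder gives the robot as it stands.
- The arm moves only by the tool drive_tool, never from a script. Its argument "deltas" is text: rows parted by semicolons, each of 7 numbers parted by spaces: the shift along the tool's x, y, z each as a share of 100 mm, from -1 to 1, then the turn, a rotation vector about the tool's x, y, z each as a share of 90 degrees, from -1 to 1, then the finger opening in mm, from 0 to 94. In form: tx ty tz rx ry rz gripper; .... A call has 1 to 5 rows; each row is the pose to reach, as a shift and turn from the pose commanded when the call began, along the tool's axes at that moment; what a row does not reach only later rows make up. A row lasts 1/10 s, in which the tool goes at most 50 mm and 8.59 degrees, less where a joint would pass 70% of its speed; a pose out of reach is approached as far as the arm can. A call with a number of a shift or a turn outside -1 to 1 is refused whole. A call with a gripper value outside its range is refused whole. The fingers move at their own pace and stop on an object; the grip force is fixed at half the most. Time passes only in rows, so rows that repeat a pose let the fingers close. It gives the time, the measured TCP pose, the force, the opening and the grip force at its end, in the units of the state.
- robot.get_obs(): the state, without advancing time (a new reading comes with each control period).
- snapshot(name): name is "side" or "top"; returns a dict with "img" (420x560x3 uint8, red, green, blue), "fx", "fy", "cx", "cy" (pixels), "D" ([k1, k2, p1, p2, k3] as OpenCV has them; the pictures are not rectified), "T" (4x4, takes a point from camera to world coordinates). Camera axes: x right, y up, looking along -z (the intrinsics and any distortion apply to the point x, -y, -z); pixel columns grow to the right and rows downward; lengths in m; the calibration is good to about 2 mm. A picture is of the moment at which its call begins. There is no depth.
- robot.close_job(): hands the job in; it is judged then, once.
Trained networks look in the newest picture that a camera, given by its name, has taken for a name from the list of things; names that differ only in an ending like _2 or _b are one class to them, and where a whole thing is asked for, a point or a joint stands for the part that bears it (a point fixed in the world has none). Each returns a list of dicts, best first, with "confidence" (0 to 1); they miss things now and then, are a little off and sometimes report something else, mostly with a low value. They report only what shows in the picture. A call takes as long as a camera call. They do not tell look-alikes from the thing itself.
- finder.look_for(camera, thing): "xy" ([column, row] in pixels, amid what is visible of it).
- finder.masks_of(camera, thing): "region" (420x560 bool, what is visible of it) and "xy" ([column, row] in pixels, amid what is visible of it).
- finder.landmark_of(camera, thing): "xy" ([column, row] in pixels: a listed point, or the origin of a listed thing).
The state is a dict: "time": time; "joint_positions": joint angles; "qvel": joint speeds; "joint_torque": joint torques, N m; "tool_pos": TCP position; "ee_rot": TCP orientation; "wrist_force": force on the tool from outside, world axes, zero at the start; "wrist_torque": the same for the moment, N m; "width": finger opening in m; "finger_force": force on a finger pad.
Only numpy, scipy, OpenCV 4.12 (cv2) and the standard library are available. Lean on these libraries where they do the work, as an engineer would, in place of code of your own. Each camera call takes 0.05 s, during which the arm holds its last target. There are 200 camera calls.

### The job

The wax patterns on the tray are ready for investing: take the row of steel casting rings from the wooden ring rack and stand each ring on the rubber sprue base of its own size, lowered gently over the wax without knocking it, until it sits down flat on the base around the cone. Finish with all four rings seated, and leave the plaster cast and the mixing bowl where they are.

Things in the scene. Friction and masses are not known exactly. Their poses are not given: they have to be found in the camera images.
- ring_34_c (a point): The smallest steel casting ring: a loose plain tube, open at both ends, outside diameter 34 mm, bore 29 mm, 55 mm tall. Point on its axis, half-way up; z along the axis, up. At the start it stands on the beech rack (top 15 mm above the table) round a slim peg (14 mm across, 25 mm tall); the four rings stand in a straight row 82 mm apart, in any order.
- ring_45_c (a point): The second smallest steel casting ring: a loose plain tube, open at both ends, outside diameter 45 mm, bore 40 mm, 55 mm tall. Point on its axis, half-way up; z along the axis, up. At the start it stands on the beech rack (top 15 mm above the table) round a slim peg (14 mm across, 25 mm tall); the four rings stand in a straight row 82 mm apart, in any order.
- ring_56_c (a point): The second largest steel casting ring: a loose plain tube, open at both ends, outside diameter 56 mm, bore 51 mm, 55 mm tall. Point on its axis, half-way up; z along the axis, up. At the start it stands on the beech rack (top 15 mm above the table) round a slim peg (14 mm across, 25 mm tall); the four rings stand in a straight row 82 mm apart, in any order.
- ring_67_c (a point): The largest steel casting ring: a loose plain tube, open at both ends, outside diameter 67 mm, bore 62 mm, 55 mm tall. Point on its axis, half-way up; z along the axis, up. At the start it stands on the beech rack (top 15 mm above the table) round a slim peg (14 mm across, 25 mm tall); the four rings stand in a straight row 82 mm apart, in any order.
- base_34: Fixed black rubber base for the 34 mm ring: round foot 47 mm across; flat ring seat 7 mm above the origin (lip to 10 mm) around a cone 23 mm across its foot, ending below 25 mm; on it a single wax crown, within 6 mm of the axis, top 44 mm. Origin: centre of underside, z up, 2 mm above the table. The four bases stand in a straight row 82 mm apart, any order, in a tray (rim 10 mm high).
- base_45: Fixed black rubber base for the 45 mm ring: round foot 58 mm across; flat ring seat 7 mm above the origin (lip to 10 mm) around a cone 34 mm across its foot, ending below 25 mm; on it a row of two wax crowns, within 12 mm of the axis, top 44 mm. Origin: centre of underside, z up, 2 mm above the table. The four bases stand in a straight row 82 mm apart, any order, in a tray (rim 10 mm high).
- base_56: Fixed black rubber base for the 56 mm ring: round foot 69 mm across; flat ring seat 7 mm above the origin (lip to 10 mm) around a cone 45 mm across its foot, ending below 25 mm; on it a row of three wax crowns, within 16 mm of the axis, top 44 mm. Origin: centre of underside, z up, 2 mm above the table. The four bases stand in a straight row 82 mm apart, any order, in a tray (rim 10 mm high).
- base_67: Fixed black rubber base for the 67 mm ring: round foot 80 mm across; flat ring seat 7 mm above the origin (lip to 10 mm) around a cone 56 mm across its foot, ending below 25 mm; on it a row of four wax crowns, within 21 mm of the axis, top 44 mm. Origin: centre of underside, z up, 2 mm above the table. The four bases stand in a straight row 82 mm apart, any order, in a tray (rim 10 mm high).
- model: Bystander: loose plaster dental cast on a blue base, 58 x 66 mm and 40 mm tall; origin under its centre. Leave it where it is.
- bowl: Bystander: loose purple rubber mixing bowl, 110 mm across the rim, 65 mm tall; origin under its centre. Leave it where it is.
Not all that is in view belongs to the job. What is shaped like the base_34 but purple is not meant.

How it is judged:
By the outcome, as a careful person would: the job done as asked, in the order asked, and still so for the second after the job is handed in, with the robot touching nothing.
It also fails if it takes over 90 s, if anything falls off the work surface, if the arm or the gripper's body presses on something with over 40 N, if the wrist force passes 120 N, or if a joint passes its speed limit or range.

## Working session

There is one attempt and no reset: what is moved stays moved. The work goes in short steps, Python scripts to look and compute and a tool call to move; the robot and the scene stay as the last step left them, time stands still between calls to the robot, and variables do not carry over. Pictures are saved under pics/ and viewed, at most 14 in all, crops included, and the job is handed in when it is done.

Besides the shell and the picture viewer there is one more tool, called by a JSON object that holds its "api" and its "payload", one argument or row to a line. drive_tool: Moves the arm, as the interface text tells. Shift numbers are shares of 100 mm and turn numbers shares of 90 degrees, none past 1 either way. Its arguments: {"type":"object","properties":{"deltas":{"type":"string"}},"required":["deltas"]}

```bash
mkdir -p pics; ls; cat > h.py <<'E'
import numpy as np, cv2
from bench import robot, snapshot, finder
def ray(s,xy):
    K=np.array([[s['fx'],0,s['cx']],[0,s['fy'],s['cy']],[0,0,1]])
    u=cv2.undistortPoints(np.array([[xy]],float),K,np.array(s['D'],float))[0,0]
    T=np.array(s['T']); d=T[:3,:3]@np.array([u[0],-u[1],-1.]); return T[:3,3],d
def atz(s,xy,z):
    o,d=ray(s,xy); return o+d*(z-o[2])/d[2]
E
python3 - <<'E'
from h import *
for c in ['top','side']:
    s=snapshot(c); cv2.imwrite(f'pics/{c}0.png',s['img'][:,:,::-1])
    print(c,np.round(s['T'],3).tolist(),s['fx'],s['D'])
    for t,z in [('ring_34_c',.0425),('ring_45_c',.0425),('ring_56_c',.0425),('ring_67_c',.0425),('base_34',.002),('base_45',.002),('base_56',.002),('base_67',.002),('model',0),('bowl',0)]:
        for r in finder.landmark_of(c,t)[:3]:
            print(t,round(r['confidence'],2),np.round(r['xy'],0),np.round(atz(s,r['xy'],z)[:2],4))
print(robot.get_obs())
E
```

```text
pics
top [[-0.021, 0.981, -0.192, 0.353], [-1.0, -0.019, 0.009, 0.006], [0.005, 0.192, 0.981, 0.899], [0.0, 0.0, 0.0, 1.0]] 394.0886317120634 [-0.08968156  0.          0.          0.          0.        ]
ring_45_c 0.61 [275. 144.] [0.663 0.002]
ring_67_c 0.98 [317. 149.] [ 0.6488 -0.0936]
base_34 0.91 [234. 220.] [0.4956 0.1   ]
base_34 0.74 [303. 230.] [ 0.4703 -0.0592]
base_34 0.73 [261. 292.] [0.3322 0.04  ]
base_45 0.91 [234. 220.] [0.4956 0.1   ]
base_45 0.74 [303. 230.] [ 0.4703 -0.0592]
base_45 0.73 [261. 292.] [0.3322 0.04  ]
base_56 0.91 [234. 220.] [0.4956 0.1   ]
base_56 0.74 [303. 230.] [ 0.4703 -0.0592]
base_56 0.73 [261. 292.] [0.3322 0.04  ]
base_67 0.91 [234. 220.] [0.4956 0.1   ]
base_67 0.74 [303. 230.] [ 0.4703 -0.0592]
base_67 0.73 [261. 292.] [0.3322 0.04  ]
model 0.69 [409. 150.] [ 0.658 -0.323]
bowl 0.64 [126. 174.] [0.6109 0.359 ]
side [[0.947, 0.24, -0.214, 0.28], [-0.321, 0.742, -0.588, -0.639], [0.017, 0.625, 0.78, 0.914], [0.0, 0.0, 0.0, 1.0]] 506.3420463643995 [0.01975224 0.         0.         0.         0.        ]
ring_34_c 0.78 [325. 167.] [0.6557 0.08
[... 751 characters left out ...]
032 0.3583]
{'time': 1.1, 'joint_positions': array([ 1.10086644e+00,  8.71724007e-02,  1.37067012e+00,  2.66105648e-05,
        1.68362347e+00, -1.03065700e-01]), 'qvel': array([ 0.00030983,  0.00045697,  0.00035219,  0.00103439, -0.00069649,
       -0.00033497]), 'joint_torque': array([-7.03516926e-04, -3.40050495e+01, -3.02606785e+01,  7.16175931e-02,
        2.37942062e-02,  7.23866194e-07]), 'tool_pos': array([0.19726732, 0.51342891, 0.20553616]), 'ee_rot': array([ 3.14146394e+00, -1.32691468e-05,  2.77473146e+00]), 'wrist_force': array([-0.26864483,  0.44018612, -0.19289462]), 'wrist_torque': array([0.04572988, 0.02526342, 0.02253254]), 'finger_force': 0.0, 'width': 0.09409091549830971}
```

View pics/top0.png

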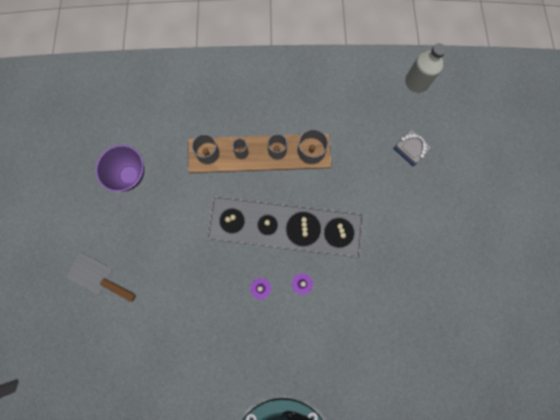

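View pics/side0.png

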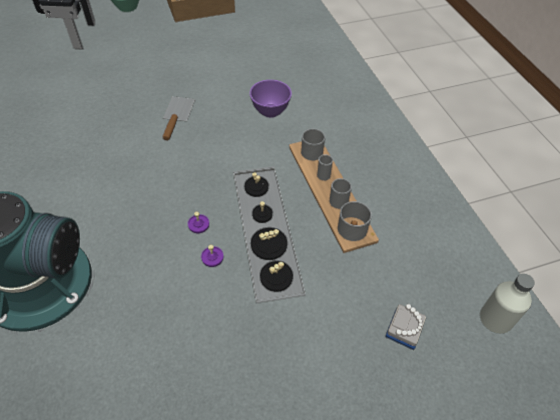

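The top view shows the rack, left to right: ring 56 (206,149), 34 (240,148), 45 (277,147), 67 (312,147). The tray holds base 45 (232,220), 34 (267,225), 67 (303,229) and 56 (339,233). The purple decoys are at (261,289) and (303,284). I'll measure centres by fitting silhouettes.

```bash
cat >> h.py <<'E'
from scipy.optimize import least_squares
def proj(s,P):
    T=np.linalg.inv(np.array(s['T'])); p=(T[:3,:3]@np.asarray(P,float).T).T+T[:3,3]
    K=np.array([[s['fx'],0,s['cx']],[0,s['fy'],s['cy']],[0,0,1]])
    return cv2.projectPoints(p*[1,-1,-1],np.zeros(3),np.zeros(3),K,np.array(s['D'],float))[0][:,0]
def hullc(pts):
    h=cv2.convexHull(np.float32(pts)); m=cv2.moments(h); return np.array([m['m10']/m['m00'],m['m01']/m['m00']]),m['m00']
A=np.linspace(0,2*np.pi,40)
def cyl(x,y,r,z0,z1): return np.array([[x+r*np.cos(a),y+r*np.sin(a),z] for z in (z0,z1) for a in A])
def fit(obs,r,z0,z1,x0):  # obs: list of (snap, centroid)
    f=lambda p: np.concatenate([hullc(proj(s,cyl(*p,r,z0,z1)))[0]-c for s,c in obs])
    return least_squares(f,x0).x
def blob(mask,near,rad=25):
    n,l,st,c=cv2.connectedComponentsWithStats(mask.astype(np.uint8))
    k=min(range(1,n),key=lambda i:np.hypot(*(c[i]-near))+(1e3 if st[i,4]<60 else 0))
    p=np.argwhere(l==k)[:,::-1]; return hullc(p)
E
python3 - <<'E'
from h import *
S={c:snapshot(c) for c in('top','side')}
B={45:(.496,.105),34:(.485,.025),67:(.473,-.058),56:(.46,-.141)}
R={56:(.661,.16),34:(.656,.083),45:(.662,.004),67:(.655,-.08)}
for d,x0 in B.items():
    obs=[]
    for s in S.values():
        m=s['img'].max(2)<45; near=proj(s,[[*x0,.008]])[0]
        c,a=blob(m,near); obs.append((s,c)); e=hullc(proj(s,cyl(*x0,(d+13)/2000,.002,.012)))[1]
        print(round(a/e,2),np.round(fit([(s,c)],(d+13)/2000,.002,.012,x0),4),end=' ')
    print('base',d,np.round(fit(obs,(d+13)/2000,.002,.012,x0),4))
for d,x0 in R.items():
    obs=[]
    for n,s in S.items():
        ms=finder.masks_of(n,f'ring_{d}_c'); near=proj(s,[[*x0,.0425]])[0]
        ms=[m for m in ms if np.hypot(*(np.array(m['xy'])-near))<12]
        if not ms: print(n,'none',end=' ');continue
        c,a=hullc(np.argwhere(ms[0]['region'])[:,::-1]); obs.append((s,c)); e=hullc(proj(s,cyl(*x0,d/2000,.015,.07)))[1]
        print(round(a/e,2),np.round(fit([(s,c)],d/2000,.015,.07,x0),4),end=' ')
    if obs: print('ring',d,np.round(fit(obs,d/2000,.015,.07,x0),4))
E
```

```text
0.72 [0.4937 0.104 ] 0.78 [0.4924 0.1056] base 45 [0.4931 0.1046]
0.68 [0.4826 0.0226] 0.75 [0.4818 0.025 ] base 34 [0.4821 0.0234]
0.82 [ 0.4719 -0.0585] 0.87 [ 0.4709 -0.0561] base 67 [ 0.4713 -0.0574]
0.79 [ 0.4614 -0.1398] 0.85 [ 0.4605 -0.1374] base 56 [ 0.4609 -0.1385]
0.9 [0.654  0.1605] 0.95 [0.6555 0.1638] ring 56 [0.6545 0.1616]
0.92 [0.6533 0.082 ] side none ring 34 [0.6533 0.082 ]
0.92 [ 0.6565 -0.0021] 0.9 [0.6582 0.0008] ring 45 [ 0.6572 -0.0012]
1.0 [ 0.6539 -0.0829] 0.99 [ 0.6571 -0.0799] ring 67 [ 0.6554 -0.0818]
```

{"api": "drive_tool", "payload": {
  "deltas": "0 0 0 0 0 0.09 94;0 0 0 0 0 0.18 94;0 0 0 0 0 0.27 94;0 0 0 0 0 0.36 94;0 0 0 0 0 0.45 94"
}}

```text
time: 2.1
tool_pos: [0.1973, 0.5134, 0.2055]
ee_rot: [3.142, -0.0, 2.062]
wrist_force: [-0.3, 0.2, -0.0]
width: 0.0938
finger_force: 0.0
```

{"api": "drive_tool", "payload": {
  "deltas": "-0.33 0.15 0 0 0 0.09 94;-0.66 0.3 0 0 0 0.18 94;-1 0.45 0 0 0 0.27 94;-1 0.45 0 0 0 0.312 94"
}}

```text
time: 2.5
tool_pos: [0.2876, 0.4447, 0.2055]
ee_rot: [3.14, 0.001, 1.569]
wrist_force: [-0.6, -0.5, 0.1]
width: 0.0943
finger_force: 0.0
```

{"api": "drive_tool", "payload": {
  "deltas": "-0.3 0.35 0 0 0 0 94;-0.6 0.7 0 0 0 0 94;-0.8 1 0 0 0 0 94;-0.8 1 0 0 0 0 94"
}}

```text
time: 2.9
tool_pos: [0.3881, 0.3652, 0.2052]
ee_rot: [3.14, 0.001, 1.572]
wrist_force: [1.0, 0.7, 0.1]
width: 0.094
finger_force: 0.0
```

{"api": "drive_tool", "payload": {
  "deltas": "-0.3 0.35 0 0 0 0 94;-0.6 0.7 0 0 0 0 94;-0.8 1 0 0 0 0 94;-0.8 1 0 0 0 0 94"
}}

```text
time: 3.3
tool_pos: [0.4879, 0.2864, 0.2048]
ee_rot: [3.141, 0.001, 1.573]
wrist_force: [-0.4, 1.3, 0.1]
width: 0.0941
finger_force: 0.0
```

{"api": "drive_tool", "payload": {
  "deltas": "-0.3 0.35 0 0 0 0 94;-0.6 0.7 0 0 0 0 94;-0.8 1 0 0 0 0 94;-0.8 1 0 0 0 0 94;-0.8 1 0 0 0 0 94"
}}

```text
time: 3.8
tool_pos: [0.5855, 0.2102, 0.2051]
ee_rot: [-3.14, -0.001, 1.578]
wrist_force: [-0.1, -0.2, -0.5]
width: 0.0943
finger_force: 0.0
```

{"api": "drive_tool", "payload": {
  "deltas": "-0.24 0.35 0.2 0 0 0 94;-0.48 0.7 0.5 0 0 0 94;-0.48 0.7 0.9 0 0 0 94;-0.48 0.7 1 0 0 0 94;-0.48 0.7 1 0 0 0 94"
}}

```text
time: 4.3
tool_pos: [0.6537, 0.1634, 0.1032]
ee_rot: [-3.136, -0.0, 1.58]
wrist_force: [-0.2, 0.3, 0.4]
width: 0.0939
finger_force: 0.0
```

```bash
python3 - <<'E'
from h import *
a,b=snapshot('top'),snapshot('side')
i=cv2.resize(a['img'][90:200,150:350],(800,440)); j=cv2.resize(b['img'][80:280,200:420],(640,582))
cv2.imwrite('pics/t1.png',i[:,:,::-1]);cv2.imwrite('pics/s1.png',j[:,:,::-1]); print(robot.get_obs()['tool_pos'])
p=robot.get_obs()['tool_pos']
for s in(a,b): print(proj(s,[p]))
E
```

```text
[0.6564034  0.16354632 0.10799504]
[[198.89860579 138.09928332]]
[[315.14226421 123.79378583]]
```

View pics/s1.png

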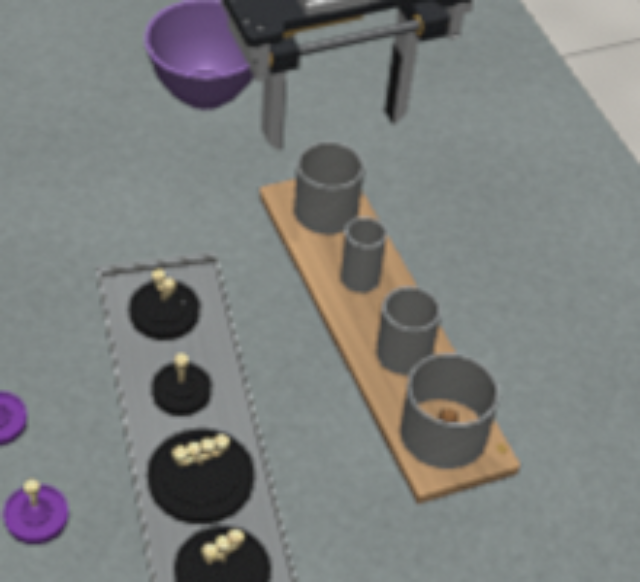

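The gripper straddles ring 56, with its fingers at about crop (275,130) and (398,110). I'll lower it and grip.

{"api": "drive_tool", "payload": {
  "deltas": "0 0 0.3 0 0 0 94;0 0 0.55 0 0 0 94;0 0 0.765 0 0 0 94;0 0 0.765 0 0 0 94;0 0 0.765 0 0 0 60"
}}

```text
time: 4.9
tool_pos: [0.6575, 0.1626, 0.0318]
ee_rot: [3.138, -0.001, 1.579]
wrist_force: [0.2, -0.2, 0.5]
width: 0.089
finger_force: 0.0
```

{"api": "drive_tool", "payload": {
  "deltas": "0 0 0 0 0 0 60;0 0 0 0 0 0 50;0 0 0 0 0 0 50;0 0 0 0 0 0 50;0 0 0 0 0 0 50"
}}

```text
time: 5.4
tool_pos: [0.6564, 0.1617, 0.0298]
ee_rot: [-3.141, -0.0, 1.578]
wrist_force: [-3.1, -0.4, 4.2]
width: 0.0563
finger_force: 30.0
```

{"api": "drive_tool", "payload": {
  "deltas": "0 0 -0.3 0 0 0 50;0 0 -0.7 0 0 0 50;-0.3 0 -1 0 0 0 50;-0.7 -0.2 -1 0 0 0 50;-1 -0.4 -1 0 0 0 50"
}}

```text
time: 5.9
tool_pos: [0.6177, 0.0595, 0.1299]
ee_rot: [3.139, 0.001, 1.578]
wrist_force: [-0.2, 0.8, -1.9]
width: 0.0561
finger_force: 30.0
```

{"api": "drive_tool", "payload": {
  "deltas": "-0.35 -0.3 0 0 0 0 50;-0.7 -0.6 0 0 0 0 50;-1 -0.9 0 0 0 0 50;-1 -0.9 0 0 0 0 50"
}}

```text
time: 6.3
tool_pos: [0.5244, -0.0424, 0.1279]
ee_rot: [-3.138, 0.001, 1.573]
wrist_force: [0.4, 0.6, -2.2]
width: 0.0559
finger_force: 30.0
```

{"api": "drive_tool", "payload": {
  "deltas": "-0.35 -0.2 0 0 0 0 50;-0.7 -0.45 0 0 0 0 50;-1 -0.635 0 0 0 0 50;-1 -0.635 0.2 0 0 0 50;-1 -0.635 0.3 0 0 0 50"
}}

```text
time: 6.8
tool_pos: [0.4647, -0.1399, 0.0975]
ee_rot: [-3.141, -0.001, 1.576]
wrist_force: [0.1, 0.5, -1.3]
width: 0.0559
finger_force: 30.0
```

```bash
python3 - <<'E'
from h import *
a,b=snapshot('top'),snapshot('side')
o=robot.get_obs();print(o['tool_pos'],o['ee_rot'])
cv2.imwrite('pics/s2.png',cv2.resize(b['img'][180:330,180:380],(800,600))[:,:,::-1])
p=o['tool_pos']
for n,s in(('top',a),('side',b)):
  x0=p[:2]; near=proj(s,[[*x0,p[2]+.013]])[0]
  for m in finder.masks_of(n,'ring_56_c'):
    c,ar=hullc(np.argwhere(m['region'])[:,::-1]); z=p[2]-.0145
    print(n,m['confidence'],near,c,ar/hullc(proj(s,cyl(*x0,.028,z,z+.055)))[1],fit([(s,c)],.028,z,z+.055,x0))
E
```

```text
[ 0.46413    -0.13864015  0.0965857 ] [-3.13751614e+00 -2.46199788e-03  1.57831798e+00]
side 0.96 [278.644322   247.96213227] [279.403241   248.88449218] 0.8473613823301144 [ 0.46463823 -0.14158625]
```

View pics/s2.png

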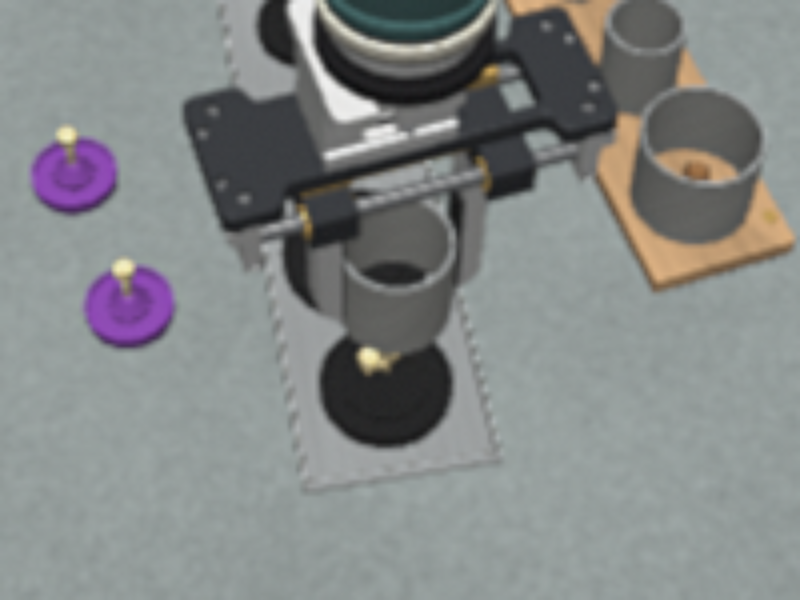

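Ring 56 hangs over its base, with the ring's bottom edge at crop (397,335) and the base centre at (387,385), as expected for its height. I'll lower it part way, past the wax.

{"api": "drive_tool", "payload": {
  "deltas": "0 -0.012 0.15 0 0 0 50;0 -0.012 0.3 0 0 0 50;0 -0.012 0.42 0 0 0 50;0 -0.012 0.5 0 0 0 50;0 -0.012 0.5 0 0 0 50"
}}

```text
time: 7.5
tool_pos: [0.4634, -0.1391, 0.0479]
ee_rot: [-3.14, -0.001, 1.579]
wrist_force: [0.7, 0.4, -2.2]
width: 0.0559
finger_force: 30.0
```

```bash
cat >> h.py <<'E'
def overlay(s,shapes,crop,name):
    r0,r1,c0,c1=crop; k=min(800/(c1-c0),600/(r1-r0)); i=cv2.resize(s['img'][r0:r1,c0:c1],None,fx=k,fy=k,interpolation=cv2.INTER_CUBIC)[:,:,::-1].copy()
    for P,col in shapes:
        q=(proj(s,P)-[c0-.5,r0-.5])*k
        cv2.polylines(i,[np.int32(q)],True,col,1)
    cv2.imwrite('pics/'+name,i)
def circ(x,y,r,z): return cyl(x,y,r,z,z)[:40]
E
python3 - <<'E'
from h import *
b=snapshot('side'); p=robot.get_obs()['tool_pos']; print(p)
z=p[2]-.0145
overlay(b,[(circ(p[0],p[1],.028,z),(0,0,255)),(circ(p[0],p[1],.028,z+.055),(0,0,255)),(circ(.4605,-.1374,.0345,.003),(0,255,0))],(210,310,220,330),'s3.png')
E
```

```text
[ 0.4639491  -0.1394345   0.04873768]
```

View pics/s3.png

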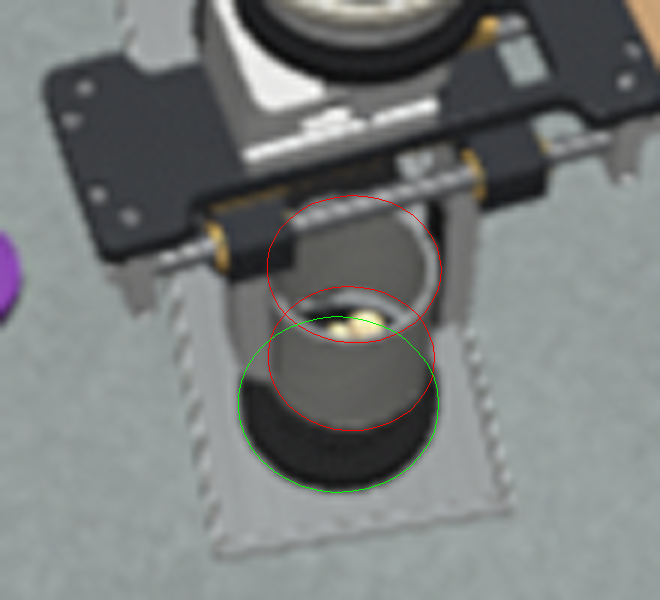

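The overlay shows the ring matching the TCP prediction. The ring axis at crop (350,405) sits about 3.5 mm to the right of and slightly nearer than the base centre (339,402). I'll correct by (-2.8, +2.5) mm and lower.

{"api": "drive_tool", "payload": {
  "deltas": "0.015 -0.015 0 0 0 0 50;0.025 -0.028 0.05 0 0 0 50;0.025 -0.028 0.12 0 0 0 50;0.025 -0.028 0.18 0 0 0 50;0.025 -0.028 0.23 0 0 0 50"
}}

```text
time: 8.05
tool_pos: [0.4608, -0.1371, 0.0251]
ee_rot: [-3.141, -0.0, 1.578]
wrist_force: [0.2, 0.7, -1.6]
width: 0.0563
finger_force: 30.0
```

{"api": "drive_tool", "payload": {
  "deltas": "0 0 0.015 0 0 0 50;0 0 0.03 0 0 0 50;0 0 0.03 0 0 0 50"
}}

```text
time: 8.35
tool_pos: [0.4611, -0.1373, 0.0237]
ee_rot: [-3.141, -0.0, 1.578]
wrist_force: [-2.6, 0.8, 2.7]
width: 0.056
finger_force: 30.0
```

```bash
python3 - <<'E'
from h import *
b=snapshot('side'); o=robot.get_obs();p=o['tool_pos']; print(p,o['wrist_force'],o['ee_rot'])
z=.009
overlay(b,[(circ(p[0],p[1],.028,z),(0,0,255)),(circ(p[0],p[1],.028,z+.055),(0,0,255)),(circ(.461,-.137,.0345,.003),(0,255,0))],(210,310,220,330),'s4.png')
E
```

```text
[ 0.4611377  -0.13729425  0.02372334] [-2.83205915  1.19454275  3.73870942] [ 3.14157900e+00 -3.93930299e-06  1.57786535e+00]
```

View pics/s4.png

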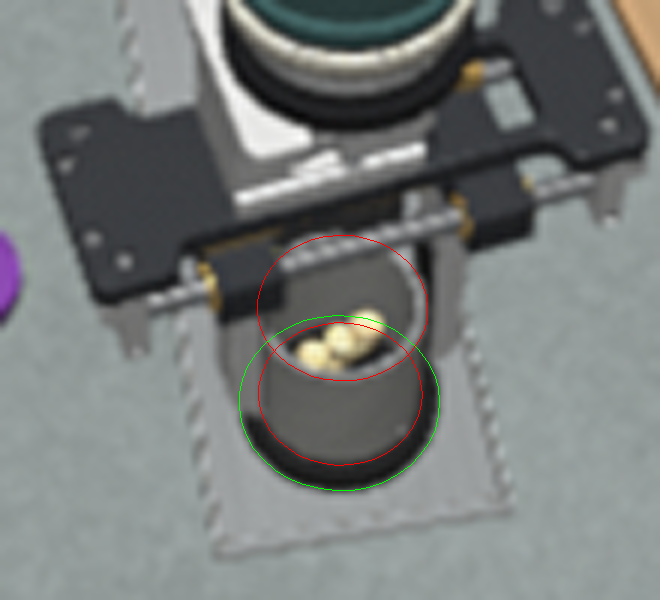

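Ring 56 is inside the lip, the seating contact came at the expected height (z 23.7 mm), and the wax stands untouched. I'll release it and go to ring 67 next.

{"api": "drive_tool", "payload": {
  "deltas": "0 0 0 0 0 0 75;0 0 0 0 0 0 80;0 0 0 0 0 0 85;0 0 -0.2 0 0 0 90;0 0 -0.5 0 0 0 94"
}}

```text
time: 8.9
tool_pos: [0.4595, -0.1366, 0.0712]
ee_rot: [-3.137, -0.002, 1.578]
wrist_force: [-0.3, -0.3, 0.3]
width: 0.0922
finger_force: 0.0
```

{"api": "drive_tool", "payload": {
  "deltas": "0 0 -0.35 0 0 0 94;0.2 0.33 -0.5 0 0 0 94;0.4 0.66 -0.5 0 0 0 94;0.575 1 -0.5 0 0 0 94;0.575 1 -0.5 0 0 0 94"
}}

```text
time: 9.4
tool_pos: [0.5637, -0.0771, 0.1223]
ee_rot: [3.14, -0.001, 1.581]
wrist_force: [0.1, -0.8, -0.1]
width: 0.0942
finger_force: 0.0
```

```bash
python3 - <<'E'
from h import *
b=snapshot('side'); print(robot.get_obs()['tool_pos'],robot.get_obs()['width'])
for n in ('56','67'):
  for m in finder.masks_of('side',f'ring_{n}_c')[:2]:
    r=int(n)/2000; z=.015 if n=='67' else .009
    c,ar=hullc(np.argwhere(m['region'])[:,::-1]); f=fit([(b,c)],r,z,z+.055,[.5,0]); print(n,m['confidence'],f,ar/hullc(proj(b,cyl(*f,r,z,z+.055)))[1])
overlay(b,[(circ(.461,-.137,.028,.009),(0,0,255)),(circ(.461,-.137,.028,.064),(0,0,255)),(circ(.461,-.137,.0345,.003),(0,255,0))],(180,330,220,420),'s5.png')
E
```

```text
[ 0.56171723 -0.07813054  0.12208358] 0.09405007115682341
56 0.69 [ 0.46243563 -0.13507548] 0.8986592081212089
67 0.57 [ 0.65600755 -0.08079679] 0.9763923902797829
```

View pics/s5.png

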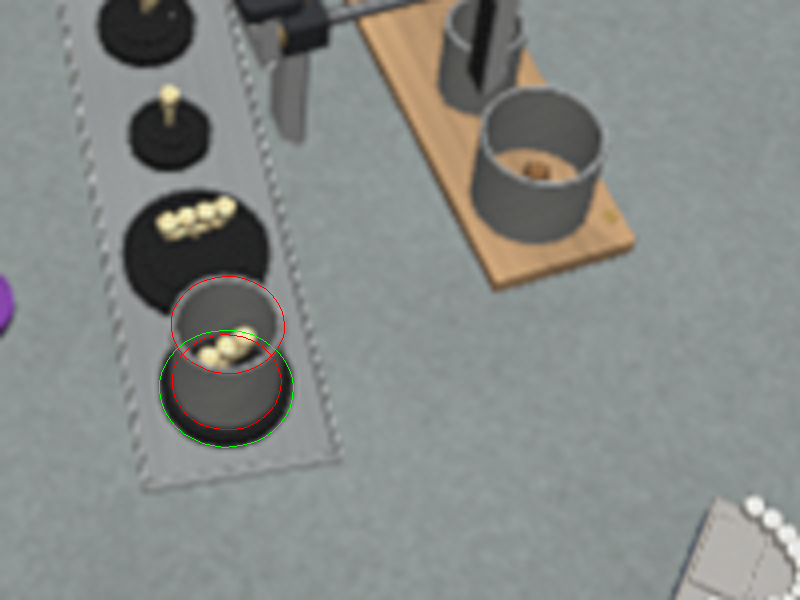

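Ring 56 sits flat and centred on its base (crop 227,385). Next I'll grip ring 67.

{"api": "drive_tool", "payload": {
  "deltas": "0 0.48 0 0 0 0 94;-0.01 0.96 0.05 0 0 0 94;-0.01 0.96 0.2 0 0 0 94;-0.01 0.96 0.45 0 0 0 94;-0.01 0.96 0.7 0 0 0 94"
}}

```text
time: 10.05
tool_pos: [0.6557, -0.0805, 0.0523]
ee_rot: [-3.141, 0.0, 1.577]
wrist_force: [0.1, -0.7, -1.2]
width: 0.0941
finger_force: 0.0
```

{"api": "drive_tool", "payload": {
  "deltas": "0 0 0.15 0 0 0 94;0 0 0.24 0 0 0 94;0 0 0.24 0 0 0 70;0 0 0.24 0 0 0 60;0 0 0.24 0 0 0 60"
}}

```text
time: 10.55
tool_pos: [0.6577, -0.0797, 0.0309]
ee_rot: [3.138, 0.001, 1.578]
wrist_force: [0.0, 0.5, 0.7]
width: 0.0734
finger_force: 0.0
```

{"api": "drive_tool", "payload": {
  "deltas": "0 0 0 0 0 0 60;0 0 0 0 0 0 60;0 0 0 0 0 0 60"
}}

```text
time: 10.85
tool_pos: [0.6571, -0.0796, 0.0306]
ee_rot: [3.14, 0.001, 1.578]
wrist_force: [-2.9, -0.2, 6.4]
width: 0.0656
finger_force: 29.9
```

{"api": "drive_tool", "payload": {
  "deltas": "0 0 -0.3 0 0 0 60;0 0 -0.7 0 0 0 60;0.1 -0.3 -0.8 0 0 0 60;0.245 -0.7 -0.8 0 0 0 60;0.245 -1 -0.8 0 0 0 60"
}}

```text
time: 11.35
tool_pos: [0.5551, -0.0539, 0.1087]
ee_rot: [3.142, -0.001, 1.58]
wrist_force: [0.2, -0.3, -1.5]
width: 0.0656
finger_force: 29.9
```

{"api": "drive_tool", "payload": {
  "deltas": "0 -0.4 0 0 0 0 60;0 -0.857 0 0 0 0 60;0 -0.857 0.2 0 0 0 60;0 -0.857 0.35 0 0 0 60;0 -0.857 0.35 0 0 0 60"
}}

```text
time: 11.85
tool_pos: [0.4685, -0.0555, 0.0712]
ee_rot: [-3.137, -0.002, 1.578]
wrist_force: [-0.7, 0.5, -2.4]
width: 0.0654
finger_force: 29.9
```

```bash
cat >> h.py <<'E'
def check(d,base,crop,name,dz=.0145,seated=False):
    s=snapshot('side'); o=robot.get_obs(); p=o['tool_pos']; print(p,o['wrist_force'],o['width'])
    z=.009 if seated else p[2]-dz; r=d/2000
    overlay(s,[(circ(p[0],p[1],r,z),(0,0,255)),(circ(p[0],p[1],r,z+.055),(0,0,255)),(circ(*base,r+.0065,.003),(0,255,0))],crop,name)
E
python3 - <<'E'
from h import *
check(67,(.4714,-.0557),(160,310,180,380),'s6.png')
E
```

```text
[ 0.46970394 -0.05578221  0.07257694] [-0.80680657  0.0658736  -1.84262419] 0.06578174568683308
```

View pics/s6.png

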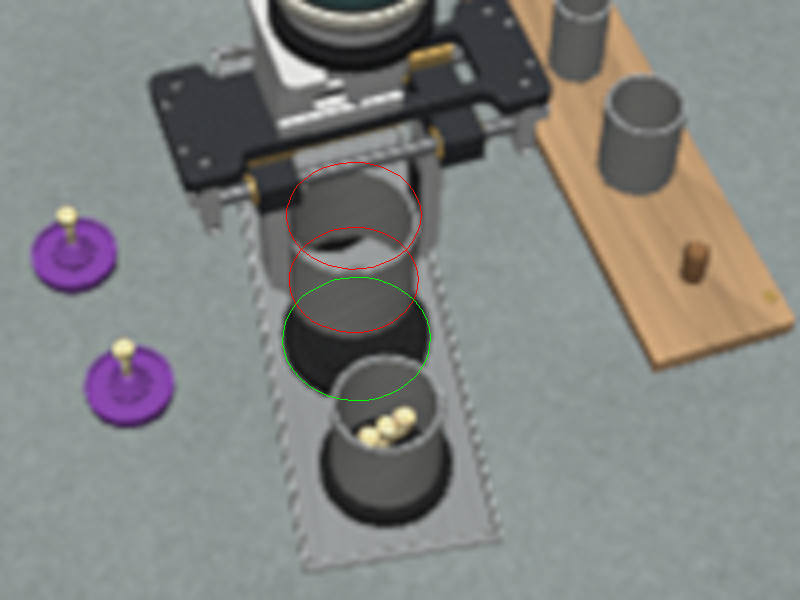

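Ring 67 hangs clear above the wax, about 1.5 mm toward -x of the base. I'll lower it part way and re-read.

{"api": "drive_tool", "payload": {
  "deltas": "0 0.008 0.1 0 0 0 60;0 0.008 0.2 0 0 0 60;0 0.008 0.28 0 0 0 60;0 0.008 0.3 0 0 0 60;0 0.008 0.3 0 0 0 60"
}}

```text
time: 12.4
tool_pos: [0.4713, -0.0561, 0.0433]
ee_rot: [-3.14, -0.0, 1.578]
wrist_force: [0.1, -0.4, -2.7]
width: 0.0656
finger_force: 29.9
```

```bash
python3 - <<'E'
from h import *
check(67,(.4714,-.0557),(200,300,220,320),'s7.png')
E
```

```text
[ 0.47170291 -0.05618072  0.04382594] [ 0.56188231  0.21268481 -2.68092105] 0.06554915170640764
```

View pics/s7.png

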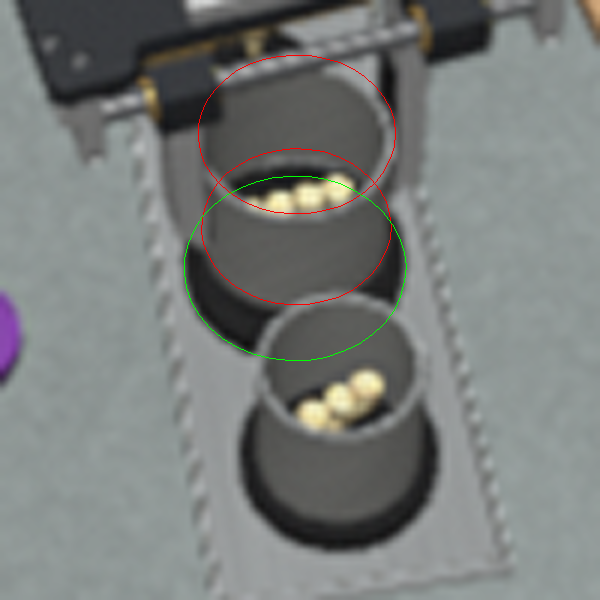

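Ring 67 is centred over the base laterally (297 against 295) and around the wax, so I'll lower it to the seat.

{"api": "drive_tool", "payload": {
  "deltas": "0 0 0.06 0 0 0 60;0 0 0.12 0 0 0 60;0 0 0.17 0 0 0 60;0 0 0.2 0 0 0 60;0 0 0.215 0 0 0 60"
}}

```text
time: 12.95
tool_pos: [0.4712, -0.0561, 0.0245]
ee_rot: [-3.14, -0.0, 1.578]
wrist_force: [-7.7, 1.5, 17.0]
width: 0.0651
finger_force: 29.9
```

{"api": "drive_tool", "payload": {
  "deltas": "0 0 0 0 0 0 60;0 0 0 0 0 0 60"
}}

```text
time: 13.15
tool_pos: [0.4712, -0.0561, 0.0245]
ee_rot: [-3.141, -0.0, 1.578]
wrist_force: [-6.3, 0.2, 10.4]
width: 0.0651
finger_force: 29.9
```

The drop of 6.1 mm from grasp height equals the rack-to-seat difference, so ring 67 is seated. I'll release it and go to ring 45.

{"api": "drive_tool", "payload": {
  "deltas": "0 0 -0.005 0 0 0 80;0 0 -0.005 0 0 0 90;0 0 -0.005 0 0 0 94;0 0 -0.2 0 0 0 94;0 0 -0.5 0 0 0 94"
}}

```text
time: 13.65
tool_pos: [0.4697, -0.0558, 0.0705]
ee_rot: [-3.136, -0.001, 1.578]
wrist_force: [-0.5, -0.7, 0.7]
width: 0.094
finger_force: 0.0
```

{"api": "drive_tool", "payload": {
  "deltas": "0 0 -0.35 0 0 0 94;0.2 0.33 -0.5 0 0 0 94;0.4 0.66 -0.5 0 0 0 94;0.56 1 -0.5 0 0 0 94;0.56 1 -0.5 0 0 0 94"
}}

```text
time: 14.15
tool_pos: [0.574, 0.0023, 0.1212]
ee_rot: [3.141, -0.001, 1.58]
wrist_force: [0.5, 0.0, -0.4]
width: 0.0941
finger_force: 0.0
```

{"api": "drive_tool", "payload": {
  "deltas": "0 0.44 0 0 0 0 80;0 0.87 0.05 0 0 0 75;0 0.87 0.2 0 0 0 75;0 0.87 0.45 0 0 0 75;0 0.87 0.7 0 0 0 75"
}}

```text
time: 14.65
tool_pos: [0.6574, 0.0006, 0.0512]
ee_rot: [-3.141, 0.0, 1.578]
wrist_force: [-0.1, 0.7, 0.6]
width: 0.0751
finger_force: 0.0
```

```bash
python3 - <<'E'
from h import *
check(45,(.4929,.106),(140,290,210,410),'s8.png',dz=.0375)
E
```

```text
[0.65370384 0.00086511 0.0454016 ] [-2.42163771 -0.46196874 -2.93958809] 0.07517619037500886
```

View pics/s8.png

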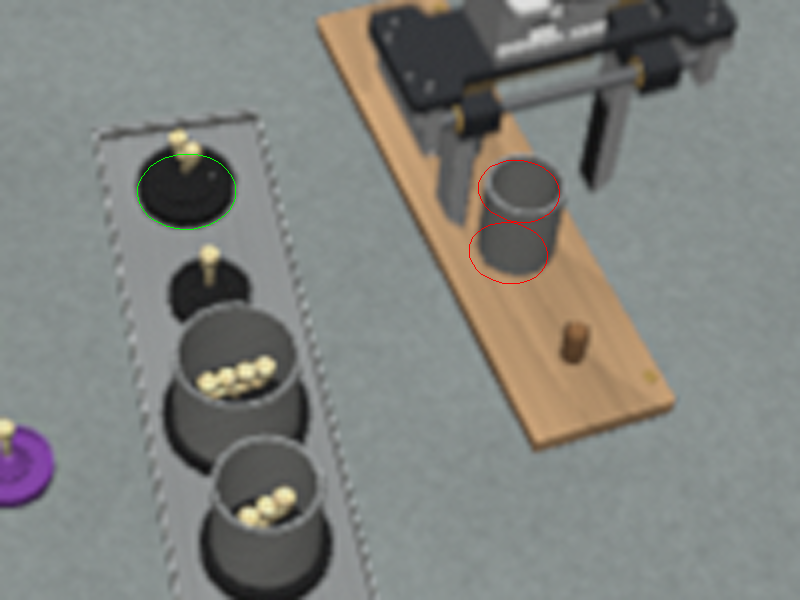

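Rings 67 and 56 are both seated with their wax intact. The fingers straddle ring 45 at crop (520,215), so I'll lower and grip.

{"api": "drive_tool", "payload": {
  "deltas": "0 0 0.15 0 0 0 75;0 0 0.235 0 0 0 75;0 0 0.235 0 0 0 40;0 0 0.235 0 0 0 40;0 0 0.235 0 0 0 40"
}}

```text
time: 15.2
tool_pos: [0.6591, 0.0011, 0.0306]
ee_rot: [3.139, 0.0, 1.578]
wrist_force: [0.2, 0.6, 0.8]
width: 0.0543
finger_force: 0.0
```

{"api": "drive_tool", "payload": {
  "deltas": "0 0 0 0 0 0 40;0 0 0 0 0 0 40;0 0 0 0 0 0 40"
}}

```text
time: 15.5
tool_pos: [0.6586, 0.001, 0.0302]
ee_rot: [3.14, 0.0, 1.578]
wrist_force: [-1.4, -0.6, 4.0]
width: 0.0448
finger_force: 30.0
```

{"api": "drive_tool", "payload": {
  "deltas": "0 0 -0.3 0 0 0 40;0 0 -0.7 0 0 0 40;0.3 -0.3 -0.8 0 0 0 40;0.6 -0.7 -0.8 0 0 0 40;0.9 -1 -0.8 0 0 0 40"
}}

```text
time: 16.0
tool_pos: [0.5562, 0.0912, 0.1091]
ee_rot: [3.141, -0.001, 1.577]
wrist_force: [-0.0, 1.2, -1.6]
width: 0.0445
finger_force: 30.0
```

{"api": "drive_tool", "payload": {
  "deltas": "0.1 -0.4 0 0 0 0 40;0.155 -0.66 0 0 0 0 40;0.155 -0.66 0.3 0 0 0 40;0.155 -0.66 0.45 0 0 0 40;0.155 -0.66 0.45 0 0 0 40"
}}

```text
time: 16.5
tool_pos: [0.4889, 0.1054, 0.0609]
ee_rot: [-3.136, 0.0, 1.578]
wrist_force: [0.6, -0.6, -2.5]
width: 0.0445
finger_force: 30.0
```

```bash
python3 - <<'E'
from h import *
check(45,(.4926,.1066),(125,225,200,320),'s9.png')
E
```

```text
[0.49029097 0.10544048 0.0625736 ] [ 0.05012386 -0.23872989 -1.26503209] 0.04485381760281225
```

View pics/s9.png

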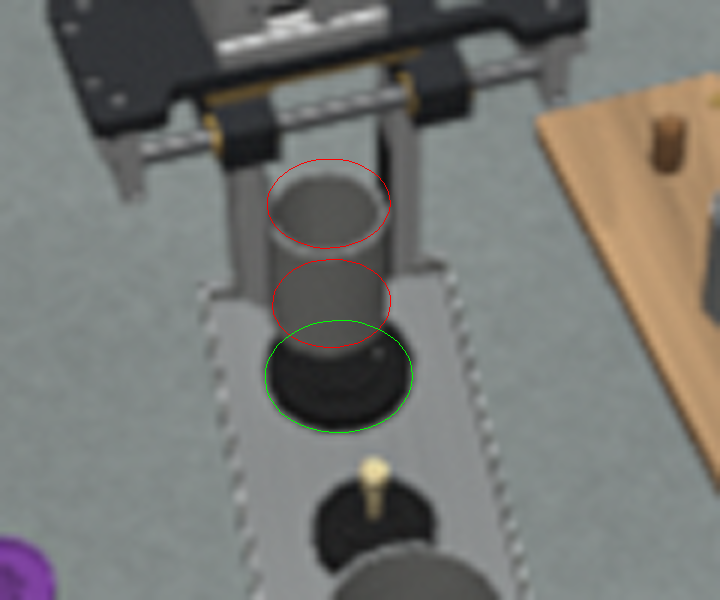

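Ring 45 follows the TCP and the base 45 outline matches at (338,377). The wax is hidden inside the ring, so I'll lower it.

{"api": "drive_tool", "payload": {
  "deltas": "0.005 0 0 0 0 0 40;0.005 0 0.08 0 0 0 40;0.005 0 0.16 0 0 0 40;0.005 0 0.24 0 0 0 40;0.005 0 0.24 0 0 0 40"
}}

```text
time: 17.05
tool_pos: [0.4903, 0.1058, 0.0381]
ee_rot: [-3.138, 0.0, 1.578]
wrist_force: [-0.5, -0.1, -1.7]
width: 0.0449
finger_force: 30.0
```

{"api": "drive_tool", "payload": {
  "deltas": "0 0 0.05 0 0 0 40;0 0 0.1 0 0 0 40;0 0 0.14 0 0 0 40;0 0 0.165 0 0 0 40;0 0 0.17 0 0 0 40"
}}

```text
time: 17.55
tool_pos: [0.4913, 0.1059, 0.0241]
ee_rot: [-3.141, 0.0, 1.578]
wrist_force: [-5.0, -0.9, 6.2]
width: 0.0449
finger_force: 30.0
```

{"api": "drive_tool", "payload": {
  "deltas": "0 0 0 0 0 0 40"
}}

```text
time: 17.65
tool_pos: [0.4913, 0.1059, 0.0241]
ee_rot: [-3.141, 0.0, 1.578]
wrist_force: [-4.1, -0.5, 4.8]
width: 0.0454
finger_force: 30.0
```

The drop is 6.1 mm again, so ring 45 is seated. On to ring 34.

{"api": "drive_tool", "payload": {
  "deltas": "0 0 -0.005 0 0 0 65;0 0 -0.005 0 0 0 70;0 0 -0.005 0 0 0 75;0 0 -0.2 0 0 0 75;0 0 -0.5 0 0 0 75"
}}

```text
time: 18.15
tool_pos: [0.4896, 0.1057, 0.0711]
ee_rot: [-3.136, 0.0, 1.578]
wrist_force: [0.3, 0.9, -0.2]
width: 0.0746
finger_force: 0.0
```

{"api": "drive_tool", "payload": {
  "deltas": "0 0 -0.35 0 0 0 75;-0.1 0.33 -0.5 0 0 0 70;-0.235 0.66 -0.5 0 0 0 70;-0.235 1 -0.5 0 0 0 70;-0.235 1 -0.5 0 0 0 70"
}}

```text
time: 18.65
tool_pos: [0.5945, 0.0824, 0.1216]
ee_rot: [3.141, 0.0, 1.576]
wrist_force: [-0.5, 0.5, -0.6]
width: 0.0703
finger_force: 0.0
```

{"api": "drive_tool", "payload": {
  "deltas": "0 0.4 0 0 0 0 70;0 0.66 0.05 0 0 0 70;0 0.66 0.2 0 0 0 70;0 0.66 0.45 0 0 0 70;0 0.66 0.45 0 0 0 70"
}}

```text
time: 19.15
tool_pos: [0.6532, 0.0837, 0.0726]
ee_rot: [-3.131, 0.0, 1.578]
wrist_force: [-0.5, -0.7, -1.1]
width: 0.0698
finger_force: 0.0
```

```bash
python3 - <<'E'
from h import *
s=snapshot('side'); p=robot.get_obs()['tool_pos'];print(p)
overlay(s,[(circ(.658,.083,.017,.015),(0,0,255)),(circ(.658,.083,.017,.07),(0,0,255)),(circ(.4924,.1066,.0225,.064),(0,0,255)),(circ(.4818,.0253,.0235,.003),(0,255,0))],(130,280,200,400),'s10.png')
E
```

```text
[0.65444314 0.08374896 0.0748989 ]
```

View pics/s10.png

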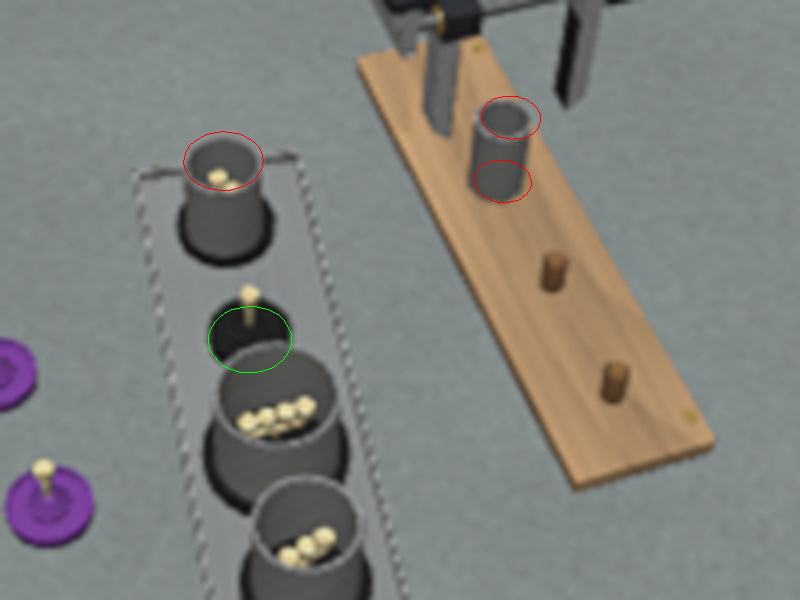

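Ring 45 is seated at crop (225,200) with its wax intact, and the fingers straddle ring 34 at (502,150). I'll grip it.

{"api": "drive_tool", "payload": {
  "deltas": "0 0 0.15 0 0 0 70;0 0 0.35 0 0 0 70;0 0 0.49 0 0 0 70;0 0 0.49 0 0 0 28;0 0 0.49 0 0 0 28"
}}

```text
time: 19.7
tool_pos: [0.6576, 0.0837, 0.0292]
ee_rot: [3.142, -0.0, 1.578]
wrist_force: [-0.3, -0.0, -0.4]
width: 0.0573
finger_force: 0.0
```

{"api": "drive_tool", "payload": {
  "deltas": "0 0 0 0 0 0 28;0 0 0 0 0 0 28;0 0 0 0 0 0 28;0 0 0 0 0 0 28;0 0 0 0 0 0 28"
}}

```text
time: 20.2
tool_pos: [0.658, 0.0837, 0.03]
ee_rot: [3.141, -0.0, 1.578]
wrist_force: [-1.2, -0.2, 3.3]
width: 0.0324
finger_force: 29.9
```

{"api": "drive_tool", "payload": {
  "deltas": "0 0 -0.3 0 0 0 28;0 0 -0.7 0 0 0 28;-0.2 -0.3 -0.8 0 0 0 28;-0.4 -0.7 -0.8 0 0 0 28;-0.584 -1 -0.8 0 0 0 28"
}}

```text
time: 20.7
tool_pos: [0.5567, 0.0239, 0.1092]
ee_rot: [3.141, 0.0, 1.578]
wrist_force: [0.0, -0.6, -0.4]
width: 0.0324
finger_force: 29.9
```

{"api": "drive_tool", "payload": {
  "deltas": "0 -0.4 0 0 0 0 28;0 -0.765 0 0 0 0 28;0 -0.765 0.2 0 0 0 28;0 -0.765 0.35 0 0 0 28;0 -0.765 0.35 0 0 0 28"
}}

```text
time: 21.2
tool_pos: [0.4794, 0.024, 0.0715]
ee_rot: [-3.137, -0.0, 1.578]
wrist_force: [-0.1, -0.0, -1.7]
width: 0.0327
finger_force: 29.9
```

{"api": "drive_tool", "payload": {
  "deltas": "0 0 0 0 0 0 28"
}}

```text
time: 21.3
tool_pos: [0.4815, 0.024, 0.0739]
ee_rot: [-3.141, -0.0, 1.578]
wrist_force: [0.2, 0.5, -0.2]
width: 0.0324
finger_force: 29.9
```

```bash
python3 - <<'E'
from h import *
check(34,(.4816,.0257),(150,250,210,310),'s11.png')
E
```

```text
[0.48216166 0.02391221 0.0745052 ] [ 0.81764442 -0.51227584 -0.87464771] 0.032814718137180086
```

View pics/s11.png

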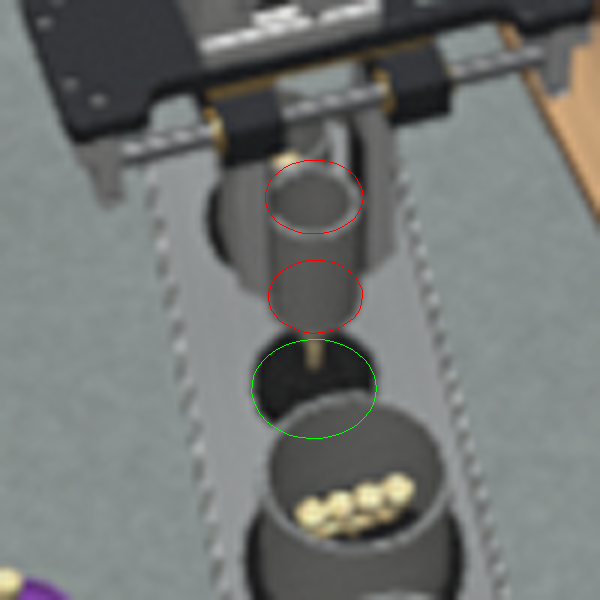

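The ring is laterally aligned (315 against 314) and needs about +1.3 mm in y. I'll lower it over the single crown.

{"api": "drive_tool", "payload": {
  "deltas": "0.013 0 0 0 0 0 28;0.013 0 0.1 0 0 0 28;0.013 0 0.2 0 0 0 28;0.013 0 0.3 0 0 0 28;0.013 0 0.35 0 0 0 28"
}}

```text
time: 21.85
tool_pos: [0.4804, 0.0254, 0.037]
ee_rot: [-3.139, -0.0, 1.578]
wrist_force: [-0.4, 0.2, -1.4]
width: 0.0328
finger_force: 29.9
```

{"api": "drive_tool", "payload": {
  "deltas": "0 0 0.05 0 0 0 28;0 0 0.1 0 0 0 28;0 0 0.14 0 0 0 28;0 0 0.16 0 0 0 28;0 0 0.16 0 0 0 28"
}}

```text
time: 22.35
tool_pos: [0.4817, 0.0253, 0.0239]
ee_rot: [3.141, -0.0, 1.578]
wrist_force: [-2.1, 0.2, 4.7]
width: 0.0325
finger_force: 29.9
```

The drop is 6.1 mm, so ring 34 is seated. I'll release, rise and check.

{"api": "drive_tool", "payload": {
  "deltas": "0 0 -0.005 0 0 0 55;0 0 -0.005 0 0 0 60;0 0 -0.005 0 0 0 65;0 0 -0.2 0 0 0 65;0 0 -0.5 0 0 0 65"
}}

```text
time: 22.85
tool_pos: [0.4796, 0.0254, 0.0711]
ee_rot: [-3.136, -0.0, 1.578]
wrist_force: [1.0, -1.1, -0.1]
width: 0.0649
finger_force: 0.0
```

{"api": "drive_tool", "payload": {
  "deltas": "0 0 -0.4 0 0 0 65;0 0 -0.8 0 0 0 65;0 0.4 -1 0 0 0 65;0 0.9 -1 0 0 0 65;0 1 -1 0 0 0 65"
}}

```text
time: 23.35
tool_pos: [0.5852, 0.0258, 0.1717]
ee_rot: [3.141, -0.0, 1.578]
wrist_force: [-0.6, 1.0, -0.7]
width: 0.065
finger_force: 0.0
```

{"api": "drive_tool", "payload": {
  "deltas": "0.4 0.3 0 0 0 0 65;0.8 0.3 0 0 0 0 65;1 0.3 0 0 0 0 65;1 0.3 0 0 0 0 65;1 0.3 0 0 0 0 65"
}}

```text
time: 23.85
tool_pos: [0.6103, 0.1259, 0.1725]
ee_rot: [-3.141, 0.001, 1.579]
wrist_force: [-0.6, -1.1, -0.2]
width: 0.0648
finger_force: 0.0
```

```bash
python3 - <<'E'
from h import *
s=snapshot('side'); print(robot.get_obs()['tool_pos'])
sh=[(circ(x,y,d/2000,z),(0,0,255)) for d,x,y in((56,.461,-.137),(67,.4712,-.0561),(34,.4817,.0253),(45,.4913,.1062)) for z in(.064,)]
overlay(s,sh,(150,300,190,390),'s12.png')
E
```

```text
[0.61046982 0.12528335 0.17272343]
```

View pics/s12.png

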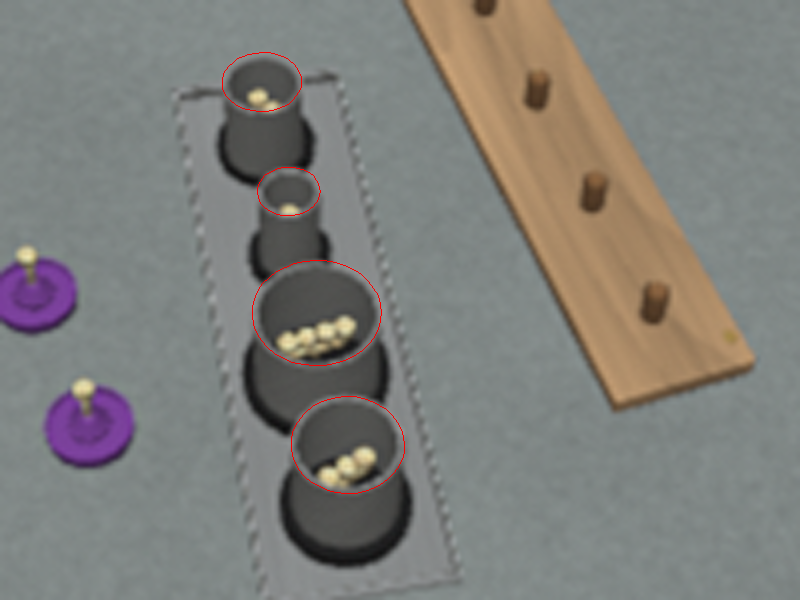

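All four rims match the predicted seated circles at 64 mm height (crop 262,82; 288,191; 317,313; 348,445). The wax is intact inside each ring, so I'll hand the job in.

```bash
python3 -c "
from bench import robot; print(robot.close_job())"
```

```text
the job is handed in; nothing more can be done
None
```

All four rings are seated flat on the bases of their own size with the wax untouched; the plaster cast and bowl were left alone, and the job was handed in at about 24 s (verdict not shown).

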